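# Close up the hardware chest

## Task

Close up the small steel hardware chest on the bench using only your fingertips: push its two open small drawers fully home, then swing the lid down until it is fully shut (its front skirt must come down in front of the drawers), and last press the hinged catch on the lid's front flat against the chest. Push without slamming anything, do not pull the drawers or the lid farther open, and leave the tin, jar, bolts and other loose things where they are.

Things in the scene. Friction and masses are not known exactly. Their poses are not given: they have to be found in the camera images.
- chest: Grey steel chest, fixed, 340 wide (y), 190 deep (x), 120 high when shut. Origin: centre of its underside on the bench. Its x axis points from front to back: the drawers face its -x, roughly towards the robot. Front plane x = -95 mm. Tray under the lid: rim 116 mm high. Below it the two small drawers, a 30 mm post between them (y = 0); under them a wide dummy drawer, its pull 10 mm out, 39 mm high.
- left_drawer_lip (a point): Middle of the foremost edge of the left small drawer's pull lip (chest y = +92.5 mm), 73 mm above the bench. Lip 110 wide, 68 to 80 mm above the bench, standing 12 mm in front of the drawer's panel, which is 146 wide, 54 to 90 mm above the bench. With the drawer home it is 12 mm in front of the chest's front plane. Axes as the chest's.
- right_drawer_lip (a point): The same point of the right small drawer (chest y = -92.5 mm), which is equal in every size.
- left_drawer (a joint): How far the left small drawer is out, in m: 0 is fully home (a hard stop), it grows as the drawer comes out along the chest's -x. Needs a push of about 2 to 4 N; stays where it is left.
- right_drawer (a joint): The same for the right small drawer.
- lid (a joint): Lid angle in rad: 0 is fully shut and level (hard stop), growing as the front edge rises and swings back. Stiff hinge: the lid stays at any angle and does not fall; it takes 2 to 5 N at its front edge to move it down.
- lid_hinge_line (a point): Middle of the lid's hinge line, which runs along the chest's y: at chest x = +95 mm, 118 mm above the bench. Axes turn with the lid (x from its front edge to the hinge, z out of its top).
- lid_edge (a point): Middle of the upper front edge of the lid, on its outer (top) face, 193.5 mm from the hinge line. The lid is 3 mm sheet, 344 wide; its outer face lies 2 mm outside the hinge line; from its front edge hangs a skirt 34 deep, 2 thick. Axes turn with the lid as for lid_hinge_line.
- catch (a joint): Catch angle in rad: 0 is hanging flat against the lid's skirt (hard stop), so with the lid shut flat in front of the chest's post; grows as its free lower edge swings out forwards. Stays where it is left; takes about 1 N at its free edge.
- catch_edge (a point): Middle of the catch's free edge, on the axis of its curled rim (radius 3.5 mm). The catch is a steel hasp plate 30 wide hinged on the middle of the lid's skirt, free edge 46 mm from its hinge. With the lid shut the hinge is at chest x = -102 mm, 98 mm above the bench; pressed flat, this point is at chest x = -105 mm, 52 mm above the bench. Axes turn with the catch.
- tin: Loose bystander: open dark steel tin with yellow long sides, full of bolts, 200 x 130 x 85 high, beside the chest. Origin: centre of its underside.
- jar: Loose bystander: glass jar with a dark lid, 72 across, 95 high, beside the chest. Origin: centre of its underside.
- lying_bolt: Loose bystander: M16 bolt with a nut, 115 long, 24 mm high, lying on the bench in front of the chest. Origin: on the bench under its middle; its x runs along it.
- standing_bolt_mid (a point): Loose bystander: dark M22 bolt standing on its head, 36 across the head, 100 high, to the left in front of the chest. Half-way up.
- nut: Loose bystander: hexagon nut, 36 across, 19 high, lying in front of the chest. Origin: centre of its underside.
- washer: Loose bystander: flat washer, 44 across, 4 high, lying in front of the chest. Origin: centre of its underside.

How it is judged (in metres and radians):
On the way, in this order (a step that is already met when the one before it is completed fails the run):
1. both small drawers are fully home (value of joint each of left_drawer, right_drawer below 0.005 m), for 0.2 s.
2. the lid is fully shut, the drawers still home (all of step 1 and value of joint lid below 0.035 rad), for 0.2 s.
3. the catch is pressed flat, lid still shut (all of step 2 and value of joint catch below 0.12 rad), for 0.2 s.
At the end, for the whole second after the job is handed in: Both small drawers within 5 mm of home, the lid within 0.035 rad (7 mm at its front edge) of shut, the catch within 0.12 rad (6 mm at its free edge) of flat, every loose bystander within 20 mm of where it stood (all of step 3 and distance of each of tin, jar, lying_bolt, standing_bolt_mid, nut, washer from where it was at the start of the episode below 0.02 m); the robot touches nothing.
It fails at once if a loose bystander is lifted, carried or pushed more than 20 mm (distance of any of tin, jar, lying_bolt, standing_bolt_mid, nut, washer from where it was at the start of the episode above 0.02 m).
It fails at once if a small drawer is pulled farther out instead of pushed (value of joint any of left_drawer, right_drawer above 0.09 m).
It fails at once if the lid is lifted farther open (value of joint lid above 1.2 rad).
It fails at once if a drawer (over 0.6 m/s) or the lid (over 3.5 rad/s) is slammed (velocity of joint any of left_drawer, right_drawer below -0.6 m/s or velocity of joint lid below -3.5 rad/s).
It also fails if it takes over 64 s, if anything falls off the work surface, if the arm or the gripper's body presses on something with over 40 N, if the wrist force passes 120 N, or if a joint passes its speed limit or range.

## Robot

A 6-joint arm with a two-finger parallel gripper is mounted at the origin on the work surface. World frame = base frame: x ahead of the robot, y to its left, z up, the work surface at z = 0. Lengths are in mm, angles in rad, forces in N, time in s.
With the tool pointing down it reaches from about 350 to 875 mm from the base axis. Payload 4.2 kg.
Tool frame: the origin (TCP) lies midway between the tips of the shut fingers; the grasp point (between the pads) lies 19 mm behind it; z points along the fingers, y is the line along which they close (so a half turn about z gives the same grasp; the last joint's range is limited). The gripper opens to 85 mm and grips with 20 to 120 N. Pads are 22 mm wide; open, the fingers measure 114 mm over their backs; the gripper's body (76 mm by 85 mm) begins 54 mm behind the grasp point. The pads swing forward as they close: fully open they stand 13 mm farther back than shut.
Start: joints at [-0.868, 0.385, 0.008, 0, -1.194, -0.259], TCP at [268.371, -564.426, 231.312] pointing down, gripper open.
Joint ranges: [-3.14, 3.14], [-1.21, 2.06], [-1.07, 1.41], [-3.16, 2.05], [-2.99, -0.16], [-3.1, 3.1]. Speed limits (rad/s): [2.79, 2.79, 3.14, 3.14, 3.14, 3.14].

## Interface

Orientations are given as a unit quaternion [x, y, z, w].
In Python, from bench import arm gives the robot as it stands. The module is installed in compiled form; this text tells all that it offers.
- The arm moves only by the shell command python3 -m handwheel 'ROWS' [OPENING]. ROWS is JSON, a list of rows, each an object of numbers: "x", "y", "z": the shift along the world's x, y, z each as a share of 20 cm, from -1 to 1; "ax", "ay", "az": the turn, a rotation vector about the world's x, y, z each as a share of 90 degrees, from -1 to 1. In form: [{"x": .., "y": .., "z": .., "ax": .., "ay": .., "az": ..}, ...]. A call has exactly 8 rows; each row shifts and turns the commanded pose from where the row before left it; what a row does not reach is not made up. A row lasts 1/10 s, in which the tool goes at most 50 mm and 8.59 degrees, less where a joint would pass 70% of its speed; a pose out of reach is approached as far as the arm can. A call with a number of a shift or a turn outside -1 to 1 is refused whole. A call with a gripper value outside its range is refused whole. OPENING is the opening, from -1 (shut) to 1 (fully open), set as the call begins (- or left out, the last holds). The fingers move at their own pace and stop on an object; the grip force is fixed at half the most. Time passes only in rows, so rows that do not move let the fingers close, or fill a call up. It gives the time, the measured TCP pose, the force, the opening and the grip force at its end, in the units of the state.
- arm.read_state(): the state, without advancing time (a new reading comes with each control period).
- arm.get_image(name): name is "side" or "top"; returns the picture (420x560x3 uint8, red, green, blue); there is no depth.
- arm.camera_params(name): a dict with "K" (3x3 intrinsics, pixels), "position" and "orientation" of the camera in the world. Camera axes: x right, y down, z forward; pixel columns grow to the right and rows downward; lengths in mm; the calibration is good to about 2 mm. A picture is of the moment at which its call begins. camera_params takes no time and is no camera call.
- arm.job_done(): hands the job in; it is judged then, once.
The state is a dict: "clock": time; "joints": joint angles; "joint_vel": joint speeds; "joint_efforts": joint torques, N m; "position": TCP position; "ee_rot": TCP orientation; "contact_force": force on the tool from outside, world axes, zero at the start; "wrist_torque": the same for the moment, N m; "gripper_width": finger opening in mm; "grasp_force": force on a finger pad.
Only numpy, scipy, OpenCV 4.12 (cv2) and the standard library are available. Lean on these libraries where they do the work, as an engineer would, in place of code of your own. Each camera call takes 0.05 s, during which the arm holds its last target. There are 200 camera calls.

## Working session

There is one attempt and no reset: what is moved stays moved. The work goes in short steps, Python scripts to look and compute and a shell command to move; the robot and the scene stay as the last step left them, time stands still between calls to the robot, and variables do not carry over. Pictures are saved under pics/ and viewed, at most 10 in all, crops included, and the job is handed in when it is done.

```bash
mkdir -p pics
python3 - <<'E'
from bench import arm
import cv2
for n in("side","top"):
    im=arm.get_image(n); cv2.imwrite(f"pics/{n}0.png",im[:,:,::-1])
    p=arm.camera_params(n); print(n,p)
s=arm.read_state(); print(s)
E
```

```text
side {'K': array([[463.46241247,   0.        , 280.30099139],
       [  0.        , 463.46241247, 210.97146905],
       [  0.        ,   0.        ,   1.        ]]), 'position': array([-29.75571536, 645.84407351, 701.54486575]), 'orientation': array([-0.33115372,  0.824005  , -0.42157395,  0.18338044])}
top {'K': array([[379.11475616,   0.        , 281.4237602 ],
       [  0.        , 379.11475616, 206.72437665],
       [  0.        ,   0.        ,   1.        ]]), 'position': array([536.78874735,  29.70434205, 924.55456651]), 'orientation': array([ 0.71574612, -0.69723614,  0.02064715, -0.0338077 ])}
{'clock': 0.1, 'joints': array([-8.68423072e-01,  3.85480278e-01,  6.77074752e-03, -3.93780910e-04,
       -1.19399444e+00, -2.58611064e-01]), 'joint_vel': array([ 0.00191348, -0.00133764,  0.00166193,  0.00204973, -0.00030443,
        0.00060003]), 'joint_efforts': array([-7.21950455e-04, -3.93318844e+01,  1.88929725e+01,  4.19799283e+00,
       -2.61321526e-03, -3.32596057e-07]), 'position': array([ 268.13178565, -563.99606472,  230.33994294]), 'ee_rot': array([-2.19994048e-01,  9.75500731e-01,  9.30406039e-04, -2.78584395e-04]), 'contact_force': array([ 0.05797748, -0.29080145, -0.11321368]), 'wrist_torque': array([ 0.00038824, -0.05291545,  0.00936114]), 'grasp_force': 0.0, 'gripper_width': 85.42274562154944}
```

View pics/side0.png

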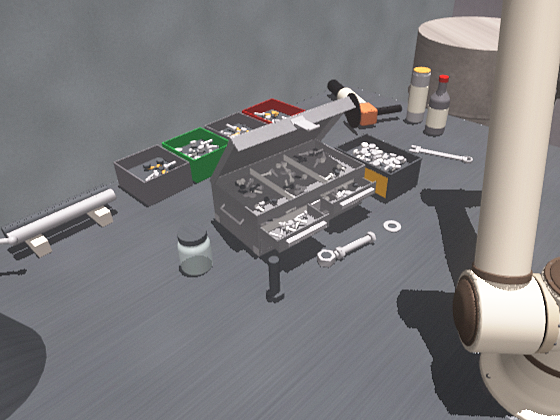

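View pics/top0.png

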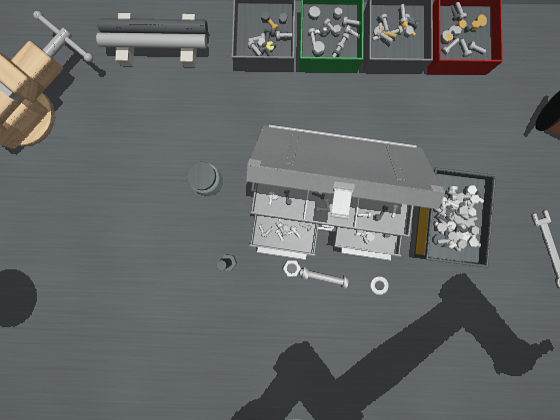

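The side view shows the chest around (300,180), with its lid up. The top view shows both drawers open: the left lip at about (283,254), the right at about (364,256). The catch is a pale plate at (343,197). I'll enlarge both for measuring.

Run:
```python
import cv2
def crop(f,o,x0,y0,w,h,k):
    im=cv2.imread(f)[y0:y0+h,x0:x0+w]; im=cv2.resize(im,None,fx=k,fy=k,interpolation=cv2.INTER_CUBIC)
    for i in range(0,w,20): cv2.putText(im,str(x0+i),(i*k,8),0,.3,(0,255,255)); cv2.line(im,(i*k,10),(i*k,14),(0,255,255))
    for i in range(0,h,20): cv2.putText(im,str(y0+i),(0,i*k+3),0,.3,(0,255,255))
    cv2.imwrite(o,im)
crop("pics/top0.png","pics/top0c.png",210,118,260,180,3)
crop("pics/side0.png","pics/side0c.png",190,85,240,200,3)
```

```text
(no output)
```

View pics/top0c.png

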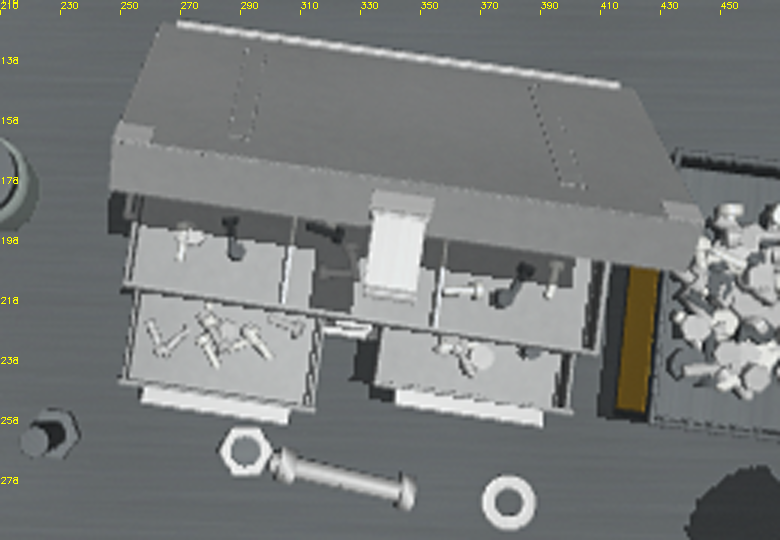

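View pics/side0c.png

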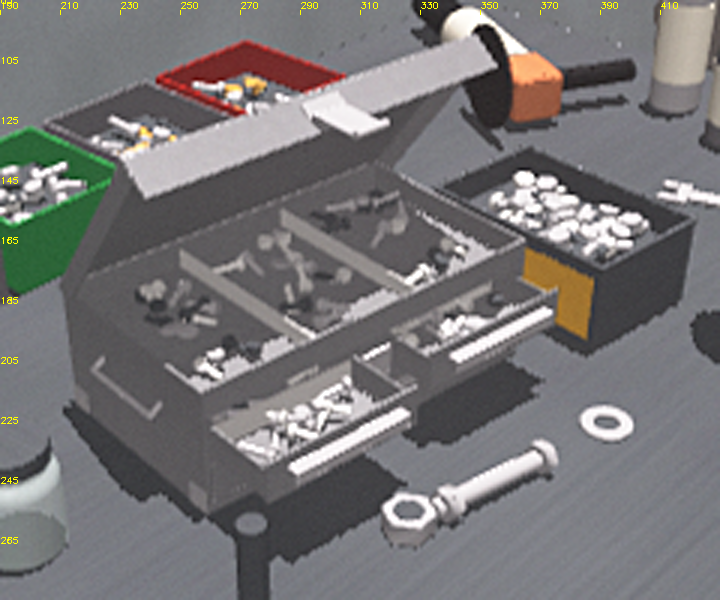

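Key pixels from the crops. Top view: the left lip's front edge runs (257,252)-(306,259) and the right lip's runs (342,252)-(391,260). The rim's front corners are (251,215) and (409,236), the lid's upper edge runs (249,164)-(444,192), and the catch edge is at (341,217). Side view: the lid's upper edge runs (231,138)-(351,97), and the catch edge is at (313,128). I'll fit the chest pose and joints to these.

```bash
cat > h.py <<'E'
import numpy as np
from bench import arm
from scipy.spatial.transform import Rotation as R
from scipy.optimize import least_squares
C={n:arm.camera_params(n) for n in("top","side")}
def proj(n,P):
    c=C[n]; q=R.from_quat(c["orientation"]).inv().apply(np.atleast_2d(P)-c["position"]); q=q@c["K"].T
    return q[:,:2]/q[:,2:]
def ray(n,uv,z):
    c=C[n]; d=R.from_quat(c["orientation"]).apply(np.linalg.inv(c["K"])@[*uv,1]); p=c["position"]
    return p+d*(z-p[2])/d[2]
def lidp(y,a,s,dn):  # s from hinge line to the front, dn below outer face
    n=2-dn; return [95-s*np.cos(a)+n*np.sin(a), y, 118+s*np.sin(a)+n*np.cos(a)]
def catchp(a,c):
    # hinge: 22 below outer face (z120->98), 197 in front of hinge
    h=np.array(lidp(0,a,197,22)); t=a+c
    # flat: free edge 46 below hinge, 3 in front
    return h+np.array([-46*np.sin(t)-3*np.cos(t),0,-46*np.cos(t)+3*np.sin(t)])
def chest(x,P):
    P=np.atleast_2d(P); return R.from_euler('z',x[2]).apply(P)+[x[0],x[1],0]
E
cat > fit.py <<'E'
from h import *
t=lambda u,v:(210+u/3,118+v/3)
s=lambda u,v:(190+u/3,85+v/3)
def model(x):
    dl,dr,a,c=x[3:]
    return [("top",[-107-dl,147.5,80],t(141,402)),("top",[-107-dl,37.5,80],t(288,424)),
    ("top",[-107-dr,-37.5,80],t(396,402)),("top",[-107-dr,-147.5,80],t(543,426)),
    ("top",[-95,170,116],t(122,290)),("top",[-95,-170,116],t(597,353)),
    ("top",lidp(172,a,193.5,0),t(117,138)),("top",lidp(-172,a,193.5,0),t(704,222)),
    ("top",lidp(172,a,193.5,34),t(110,190)),("top",lidp(-172,a,193.5,34),t(695,268)),
    ("top",catchp(a,c),t(392,294)),
    ("side",[-107-dl,147.5,68],s(293,477)),("side",[-107-dl,37.5,68],s(411,418)),
    ("side",[-107-dr,-37.5,68],s(453,363)),("side",[-107-dr,-147.5,68],s(552,318)),
    ("side",lidp(172,a,193.5,0),s(122,160)),("side",lidp(-172,a,193.5,0),s(483,37)),
    ("side",lidp(172,a,193.5,34),s(140,198)),("side",lidp(-172,a,193.5,34),s(497,68)),
    ("side",catchp(a,c),s(368,129)),
    ("side",[-95,170,116],s(203,390)),("side",[-95,-170,116],s(524,242))]
def res(x): return np.concatenate([(proj(n,chest(x,P))[0]-uv) for n,P,uv in model(x)])
r=least_squares(res,[540,0,-.1,60,60,1,.8],loss='soft_l1',x_scale=[10,10,.1,10,10,.1,.1])
print(np.round(r.x,3),"cost",r.cost); print(np.round(r.fun.reshape(-1,2),1).tolist())
np.save("x.npy",r.x)
x=r.x
for nm,P in dict(liplL=[-107-x[3],92.5,74],lipR=[-107-x[4],-92.5,74],lide=lidp(0,x[5],193.5,0),catch=catchp(x[5],x[6]),catchhome=[-105,0,52]).items(): print(nm,chest(x,P)[0].round(1))
for nm,n,uv,z in [("nut","top",t(245,451),19),("bolt1","top",t(283,465),12),("bolt2","top",t(407,492),12),("washer","top",t(508,502),4),("stand top","top",t(37,440),100),("stand side","side",s(252,523),100),("jar","top",(204,178),95),("tinFL","top",t(650,420),85),("tinBL","top",t(678,152),85)]: print(nm,ray(n,uv,z).round(0))
E
python3 fit.py
```

```text
[ 6.59069e+02 -6.96890e+01 -1.18000e-01  6.89210e+01  4.27640e+01
  9.26000e-01  6.27000e-01] cost 20.63496162489206
[[0.1, -0.9], [0.3, -1.0], [-0.4, -0.5], [0.3, -1.1], [0.3, -2.1], [0.7, -0.0], [-1.5, -0.0], [1.0, 0.0], [-0.2, -0.3], [-2.6, 1.2], [-0.5, -0.2], [1.7, 2.6], [-0.0, 2.0], [1.4, 2.9], [-0.1, 1.3], [0.2, -0.5], [-2.7, -1.4], [2.4, 0.3], [0.2, -0.5], [1.3, -0.1], [-0.4, 0.5], [0.7, -1.3]]
liplL [495.3  42.9  74. ]
lipR [ 499.4 -143.9   74. ]
lide [639.6 -67.4 273.9]
catch [574.3 -59.6 265.7]
catchhome [554.8 -57.3  52. ]
nut [461.  19.  19.]
bolt1 [450. -11.  12.]
bolt2 [ 432. -109.   12.]
washer [ 425. -191.    4.]
stand top [471. 170. 100.]
stand side [470. 174. 100.]
jar [660. 219.  95.]
tinFL [ 497. -274.   85.]
tinBL [ 695. -295.   85.]
```

The fit is good: a residual of 1–3 px, the drawers out 69 and 43 mm, the lid at 0.93 rad and the catch at 0.63 rad. I'll shut the fingers, turn to the chest's yaw, tilt 30° forward and go in front of the left drawer.

```bash
python3 -m handwheel '[{"x":0.06,"y":0.22,"z":0,"ax":0,"ay":0,"az":-0.09},{"x":0.06,"y":0.22,"z":0,"ax":0,"ay":0,"az":-0.09},{"x":0.06,"y":0.22,"z":0,"ax":0,"ay":0,"az":-0.09},{"x":0.06,"y":0.22,"z":0,"ax":0,"ay":0,"az":-0.09},{"x":0.06,"y":0.22,"z":0,"ax":-0.01,"ay":-0.083,"az":0},{"x":0.06,"y":0.22,"z":0,"ax":-0.01,"ay":-0.083,"az":0},{"x":0.06,"y":0.22,"z":0,"ax":-0.01,"ay":-0.083,"az":0},{"x":0.06,"y":0.22,"z":0,"ax":-0.01,"ay":-0.083,"az":0}]' -1
```

```text
clock: 0.9
position: [364.9, -213.5, 232.7]
ee_rot: [0.057, 0.963, -0.016, 0.263]
contact_force: [1.8, 1.3, 0.6]
gripper_width: -0.0
grasp_force: 0.0
```

```bash
python3 -m handwheel '[{"x":0.075,"y":0.22,"z":0,"ax":0,"ay":0,"az":0},{"x":0.075,"y":0.22,"z":0,"ax":0,"ay":0,"az":0},{"x":0.075,"y":0.22,"z":-0.05,"ax":0,"ay":0,"az":0},{"x":0.075,"y":0.22,"z":-0.05,"ax":0,"ay":0,"az":0},{"x":0.075,"y":0.22,"z":-0.05,"ax":0,"ay":0,"az":0},{"x":0.075,"y":0.2,"z":-0.1,"ax":0,"ay":0,"az":0},{"x":0,"y":0,"z":-0.15,"ax":0,"ay":0,"az":0},{"x":0,"y":0,"z":0,"ax":0,"ay":0,"az":0}]'
python3 - <<'E'
from h import *
s=arm.read_state(); print(s["position"],R.from_quat(s["ee_rot"]).as_matrix().round(3),s["joints"].round(2))
E
```

```text
clock: 1.7
position: [455.6, -45.8, 175.6]
ee_rot: [0.058, 0.969, -0.014, 0.242]
contact_force: [-0.3, -0.2, -0.5]
gripper_width: -0.0
grasp_force: 0.0
[455.56430851 -45.83404183 175.60965327] [[-0.876  0.118  0.467]
 [ 0.105  0.993 -0.054]
 [-0.47   0.002 -0.883]] [ 0.18 -0.06 -1.07  1.01 -0.16 -2.84]
```

The tilt brought joints 3 and 5 to their limits at this short reach. I'll take back most of it, leaving about 12°.

```bash
python3 -m handwheel '[{"x":0,"y":0,"z":0,"ax":0.008,"ay":0.07,"az":0},{"x":0,"y":0,"z":0,"ax":0.008,"ay":0.07,"az":0},{"x":0,"y":0,"z":0,"ax":0.008,"ay":0.07,"az":0},{"x":0,"y":0.1,"z":0,"ax":0,"ay":0,"az":0},{"x":0,"y":0.1,"z":0,"ax":0,"ay":0,"az":0},{"x":0,"y":0.1,"z":0,"ax":0,"ay":0,"az":0},{"x":0,"y":0.1,"z":0,"ax":0,"ay":0,"az":0},{"x":0,"y":0,"z":0,"ax":0,"ay":0,"az":0}]'
python3 - <<'E'
from h import *
s=arm.read_state(); print(s["position"],R.from_quat(s["ee_rot"]).as_matrix().round(3),s["joints"].round(2))
E
```

```text
clock: 2.5
position: [468.7, 14.1, 189.1]
ee_rot: [0.066, 0.983, -0.028, 0.167]
contact_force: [-0.1, -0.3, 0.2]
gripper_width: -0.1
grasp_force: 0.0
[468.68042017  14.08965513 189.12509172] [[-0.935  0.139  0.325]
 [ 0.12   0.99  -0.077]
 [-0.332 -0.033 -0.943]] [ 0.5   0.   -0.8   0.44 -0.55 -2.55]
```

```bash
python3 -m handwheel '[{"x":0,"y":0.05,"z":0,"ax":0.006,"ay":0.05,"az":0},{"x":-0.03,"y":0.05,"z":0,"ax":0.006,"ay":0.05,"az":0},{"x":0,"y":0.05,"z":-0.1,"ax":0,"ay":0,"az":0},{"x":0,"y":0,"z":-0.1,"ax":0,"ay":0,"az":0},{"x":0,"y":0,"z":-0.1,"ax":0,"ay":0,"az":0},{"x":0,"y":0,"z":-0.1,"ax":0,"ay":0,"az":0},{"x":0,"y":0,"z":0,"ax":0,"ay":0,"az":0},{"x":0,"y":0,"z":0,"ax":0,"ay":0,"az":0}]'
python3 - <<'E'
from h import *
s=arm.read_state(); print(s["position"],R.from_quat(s["ee_rot"]).as_matrix().round(3),s["joints"].round(2))
E
```

```text
clock: 3.3
position: [462.7, 42.1, 109.1]
ee_rot: [0.067, 0.994, -0.025, 0.088]
contact_force: [-0.2, 0.3, 0.1]
gripper_width: 0.1
grasp_force: 0.0
[462.66450348  42.07981547 109.08025248] [[-0.976  0.137  0.172]
 [ 0.128  0.99  -0.061]
 [-0.179 -0.037 -0.983]] [ 0.52  0.18 -0.76  0.28 -0.53 -2.46]
```

```bash
python3 -m handwheel '[{"x":0,"y":0.01,"z":-0.09,"ax":0,"ay":0,"az":0},{"x":0,"y":0.015,"z":-0.095,"ax":0,"ay":0,"az":0},{"x":0.04,"y":0,"z":0,"ax":0,"ay":0,"az":0},{"x":0.04,"y":-0.005,"z":0,"ax":0,"ay":0,"az":0},{"x":0.04,"y":-0.005,"z":0,"ax":0,"ay":0,"az":0},{"x":0.04,"y":-0.005,"z":0,"ax":0,"ay":0,"az":0},{"x":0.04,"y":-0.005,"z":0,"ax":0,"ay":0,"az":0},{"x":0.04,"y":-0.005,"z":0,"ax":0,"ay":0,"az":0}]'
```

```text
clock: 4.1
position: [511.5, 42.3, 72.2]
ee_rot: [0.067, 0.994, -0.025, 0.088]
contact_force: [-2.1, 1.1, 2.3]
gripper_width: 0.1
grasp_force: 1.2
```

```bash
python3 -m handwheel '[{"x":0.03,"y":-0.005,"z":0,"ax":0,"ay":0,"az":0},{"x":0.03,"y":-0.005,"z":0,"ax":0,"ay":0,"az":0},{"x":0.03,"y":-0.005,"z":0,"ax":0,"ay":0,"az":0},{"x":0.02,"y":-0.002,"z":0,"ax":0,"ay":0,"az":0},{"x":0.02,"y":-0.002,"z":0,"ax":0,"ay":0,"az":0},{"x":0.015,"y":-0.002,"z":0,"ax":0,"ay":0,"az":0},{"x":0.01,"y":0,"z":0,"ax":0,"ay":0,"az":0},{"x":0,"y":0,"z":0,"ax":0,"ay":0,"az":0}]'
```

```text
clock: 4.9
position: [541.8, 38.0, 71.7]
ee_rot: [0.067, 0.994, -0.025, 0.088]
contact_force: [-0.8, -0.8, -0.7]
gripper_width: 0.3
grasp_force: 0.2
```

```bash
python3 -m handwheel '[{"x":0.01,"y":-0.001,"z":0,"ax":0,"ay":0,"az":0},{"x":0.01,"y":-0.001,"z":0,"ax":0,"ay":0,"az":0},{"x":0.01,"y":-0.001,"z":0,"ax":0,"ay":0,"az":0},{"x":0.01,"y":-0.001,"z":0,"ax":0,"ay":0,"az":0},{"x":0.01,"y":0,"z":0,"ax":0,"ay":0,"az":0},{"x":0.005,"y":0,"z":0,"ax":0,"ay":0,"az":0},{"x":0.005,"y":0,"z":0,"ax":0,"ay":0,"az":0},{"x":0.0,"y":0,"z":0,"ax":0,"ay":0,"az":0}]'
```

```text
clock: 5.7
position: [553.2, 37.1, 71.5]
ee_rot: [0.067, 0.994, -0.025, 0.088]
contact_force: [-2.6, -1.9, 0.4]
gripper_width: 0.2
grasp_force: 1.3
```

```bash
python3 -m handwheel '[{"x":0.01,"y":0,"z":0,"ax":0,"ay":0,"az":0},{"x":0.01,"y":0,"z":0,"ax":0,"ay":0,"az":0},{"x":0.01,"y":0,"z":0,"ax":0,"ay":0,"az":0},{"x":0,"y":0,"z":0,"ax":0,"ay":0,"az":0},{"x":0,"y":0,"z":0,"ax":0,"ay":0,"az":0},{"x":0,"y":0,"z":0,"ax":0,"ay":0,"az":0},{"x":0,"y":0,"z":0,"ax":0,"ay":0,"az":0},{"x":0,"y":0,"z":0,"ax":0,"ay":0,"az":0}]'
```

```text
clock: 6.5
position: [553.7, 36.5, 71.1]
ee_rot: [0.067, 0.994, -0.027, 0.083]
contact_force: [-24.6, 9.2, 15.9]
gripper_width: 0.2
grasp_force: 12.2
```

The stop came at TCP x = 553.5, as predicted, so the left drawer is home. I'll back off and go to the right drawer.

```bash
python3 -m handwheel '[{"x":-0.05,"y":0.005,"z":0,"ax":0,"ay":0,"az":0},{"x":-0.2,"y":0.02,"z":0,"ax":0,"ay":0,"az":0},{"x":-0.2,"y":0,"z":0,"ax":0,"ay":0,"az":0},{"x":0,"y":-0.22,"z":0,"ax":0,"ay":0,"az":0},{"x":0,"y":-0.22,"z":0,"ax":0,"ay":0,"az":0},{"x":0,"y":-0.22,"z":0,"ax":0,"ay":0,"az":0},{"x":0,"y":-0.22,"z":0,"ax":0,"ay":0,"az":0},{"x":0,"y":-0.03,"z":0,"ax":0,"ay":0,"az":0}]'
```

```text
clock: 7.3
position: [471.4, -142.5, 72.6]
ee_rot: [0.069, 0.993, -0.024, 0.09]
contact_force: [-0.6, 0.3, -0.7]
gripper_width: 0.1
grasp_force: 0.0
```

```bash
python3 -m handwheel '[{"x":0.035,"y":0,"z":0,"ax":0,"ay":0,"az":0},{"x":0.035,"y":-0.004,"z":0,"ax":0,"ay":0,"az":0},{"x":0.035,"y":-0.004,"z":0,"ax":0,"ay":0,"az":0},{"x":0.035,"y":-0.004,"z":0,"ax":0,"ay":0,"az":0},{"x":0.035,"y":-0.004,"z":0,"ax":0,"ay":0,"az":0},{"x":0.03,"y":-0.004,"z":0,"ax":0,"ay":0,"az":0},{"x":0.03,"y":-0.004,"z":0,"ax":0,"ay":0,"az":0},{"x":0.02,"y":-0.002,"z":0,"ax":0,"ay":0,"az":0}]'
```

```text
clock: 8.1
position: [521.2, -144.6, 71.5]
ee_rot: [0.066, 0.994, -0.025, 0.088]
contact_force: [-2.4, 0.8, 0.0]
gripper_width: -0.3
grasp_force: 1.1
```

```bash
python3 -m handwheel '[{"x":0.015,"y":-0.002,"z":0,"ax":0,"ay":0,"az":0},{"x":0.01,"y":-0.001,"z":0,"ax":0,"ay":0,"az":0},{"x":0.01,"y":-0.001,"z":0,"ax":0,"ay":0,"az":0},{"x":0.01,"y":0,"z":0,"ax":0,"ay":0,"az":0},{"x":0.005,"y":0,"z":0,"ax":0,"ay":0,"az":0},{"x":0,"y":0,"z":0,"ax":0,"ay":0,"az":0},{"x":0,"y":0,"z":0,"ax":0,"ay":0,"az":0},{"x":0,"y":0,"z":0,"ax":0,"ay":0,"az":0}]'
```

```text
clock: 8.9
position: [530.6, -145.8, 71.8]
ee_rot: [0.067, 0.994, -0.025, 0.088]
contact_force: [-1.5, -0.5, -0.6]
gripper_width: 0.2
grasp_force: 0.7
```

```bash
python3 -m handwheel '[{"x":0.01,"y":0,"z":0,"ax":0,"ay":0,"az":0},{"x":0.01,"y":0,"z":0,"ax":0,"ay":0,"az":0},{"x":0.01,"y":0,"z":0,"ax":0,"ay":0,"az":0},{"x":0,"y":0,"z":0,"ax":0,"ay":0,"az":0},{"x":0,"y":0,"z":0,"ax":0,"ay":0,"az":0},{"x":0,"y":0,"z":0,"ax":0,"ay":0,"az":0},{"x":0,"y":0,"z":0,"ax":0,"ay":0,"az":0},{"x":0,"y":0,"z":0,"ax":0,"ay":0,"az":0}]'
```

```text
clock: 9.7
position: [531.0, -146.1, 70.8]
ee_rot: [0.068, 0.994, -0.025, 0.083]
contact_force: [-13.4, 2.3, 10.0]
gripper_width: 0.2
grasp_force: 7.1
```

The right drawer is home too. I'll rise, square the tool vertical and cross over the lid to its back (outer) face.

```bash
python3 -m handwheel '[{"x":-0.05,"y":0.005,"z":0,"ax":0,"ay":0,"az":0},{"x":-0.2,"y":0.02,"z":0.1,"ax":0,"ay":0,"az":0},{"x":-0.02,"y":0,"z":0.23,"ax":0,"ay":0,"az":0},{"x":0,"y":0,"z":0.23,"ax":0.006,"ay":0.05,"az":0},{"x":0,"y":0,"z":0.23,"ax":0.006,"ay":0.05,"az":0},{"x":0,"y":0,"z":0.23,"ax":0,"ay":0,"az":0},{"x":0,"y":0,"z":0.23,"ax":0,"ay":0,"az":0},{"x":0,"y":0,"z":0.2,"ax":0,"ay":0,"az":0}]'
python3 - <<'E'
from h import *
s=arm.read_state(); print(s["position"],R.from_quat(s["ee_rot"]).as_matrix().round(3),s["joints"].round(2))
E
```

```text
clock: 10.5
position: [484.0, -140.9, 362.2]
ee_rot: [0.065, 0.998, -0.021, 0.015]
contact_force: [1.5, -0.4, -0.4]
gripper_width: 0.3
grasp_force: 0.0
[ 484.04769298 -140.89400326  362.20911117] [[-0.991  0.131  0.028]
 [ 0.13   0.991 -0.044]
 [-0.033 -0.04  -0.999]] [ 0.07  0.09 -0.08  0.05 -1.38 -1.78]
```

Target TCP is about (678, -71, 350), then down to z ≈ 275.

```bash
python3 -m handwheel '[{"x":0.2,"y":0.07,"z":0,"ax":0,"ay":0,"az":0},{"x":0.2,"y":0.07,"z":0,"ax":0,"ay":0,"az":0},{"x":0.2,"y":0.07,"z":0,"ax":0,"ay":0,"az":0},{"x":0.2,"y":0.07,"z":0,"ax":0,"ay":0,"az":0},{"x":0.2,"y":0.07,"z":0,"ax":0,"ay":0,"az":0},{"x":0,"y":0,"z":-0.1,"ax":0,"ay":0,"az":0},{"x":0,"y":0,"z":0,"ax":0,"ay":0,"az":0},{"x":0,"y":0,"z":0,"ax":0,"ay":0,"az":0}]'
python3 - <<'E'
from h import *
import cv2
s=arm.read_state(); print(s["position"],s["joints"].round(2))
im=arm.get_image("side"); cv2.imwrite("pics/side1.png",cv2.resize(im[60:280,160:440,::-1],None,fx=2.7,fy=2.7))
E
```

```text
clock: 11.3
position: [683.1, -71.1, 338.9]
ee_rot: [0.065, 0.998, -0.021, 0.013]
contact_force: [-0.0, -0.3, -0.8]
gripper_width: 0.2
grasp_force: 0.0
[683.09932817 -71.05929752 338.9308321 ] [ 0.15  0.44  0.33  0.05 -1.45 -1.86]
```

View pics/side1.png

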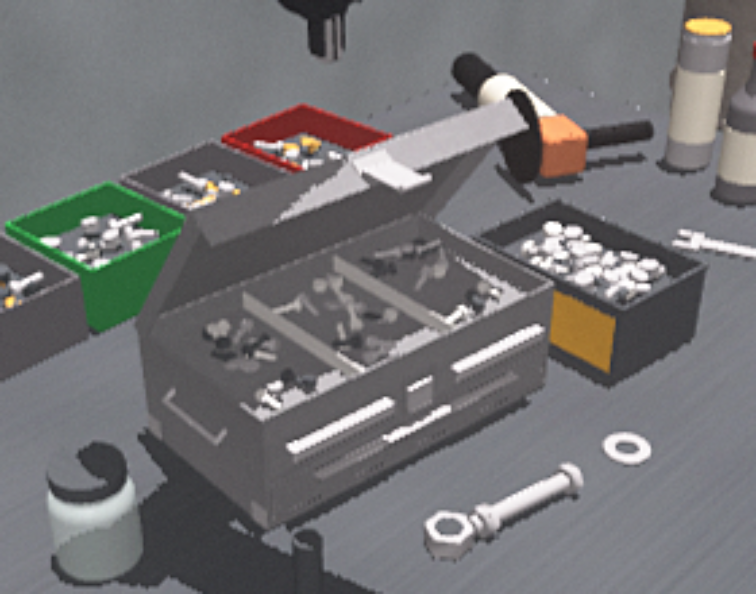

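Both drawers are home, and the fingertips (crop 325,50) are above and behind the lid. Next I compute the arc of the TCP.

Run:
```python
from h import *
x=np.load("x.npy"); 
for a in [1.1,1.0,.926,.85,.75,.65,.55,.45,.35,.25,.15,.1,.05,0,-.03]:
    p=np.array(lidp(0,a,178,0))+[11,0,0]; print(a,chest(x,p)[0].round(1))
```

```text
1.1 [685.9 -72.9 277.5]
1.0 [670.5 -71.  268.9]
0.926 [659.7 -69.8 261.5]
0.85 [649.2 -68.5 253. ]
0.75 [636.4 -67.  240.8]
0.65 [624.8 -65.6 227.3]
0.55 [614.7 -64.4 212.7]
0.45 [606.  -63.4 197.2]
0.35 [599.  -62.5 180.9]
0.25 [593.6 -61.9 164. ]
0.15 [589.9 -61.5 146.6]
0.1 [588.7 -61.3 137.8]
0.05 [587.9 -61.2 128.9]
0 [587.6 -61.2 120. ]
-0.03 [587.6 -61.2 114.7]
```

```bash
python3 -m handwheel '[{"x":0,"y":0,"z":-0.11,"ax":0,"ay":0,"az":0},{"x":0,"y":0,"z":-0.11,"ax":0,"ay":0,"az":0},{"x":0,"y":0,"z":-0.1,"ax":0,"ay":0,"az":0},{"x":-0.06,"y":0.005,"z":-0.035,"ax":0,"ay":0,"az":0},{"x":-0.06,"y":0.005,"z":-0.035,"ax":0,"ay":0,"az":0},{"x":-0.05,"y":0.006,"z":-0.043,"ax":0,"ay":0,"az":0},{"x":-0.065,"y":0.008,"z":-0.06,"ax":0,"ay":0,"az":0},{"x":0,"y":0,"z":0,"ax":0,"ay":0,"az":0}]'
```

```text
clock: 12.15
position: [634.9, -66.4, 242.1]
ee_rot: [0.066, 0.998, -0.021, 0.014]
contact_force: [-0.5, 0.4, -0.3]
gripper_width: -0.0
grasp_force: 0.0
```

```bash
python3 -m handwheel '[{"x":-0.05,"y":0.005,"z":-0.072,"ax":0,"ay":0,"az":0},{"x":-0.05,"y":0.006,"z":-0.073,"ax":0,"ay":0,"az":0},{"x":-0.043,"y":0.005,"z":-0.077,"ax":0,"ay":0,"az":0},{"x":0,"y":0,"z":0,"ax":0,"ay":0,"az":0},{"x":-0.035,"y":0.005,"z":-0.08,"ax":0,"ay":0,"az":0},{"x":-0.027,"y":0.003,"z":-0.085,"ax":0,"ay":0,"az":0},{"x":0,"y":0,"z":0,"ax":0,"ay":0,"az":0},{"x":0,"y":0,"z":0,"ax":0,"ay":0,"az":0}]'
python3 - <<'E'
from h import *
import cv2
im=arm.get_image("side"); cv2.imwrite("pics/side2.png",cv2.resize(im[60:280,160:440,::-1],None,fx=2.7,fy=2.7))
E
```

```text
clock: 12.95
position: [595.8, -61.4, 163.6]
ee_rot: [0.065, 0.998, -0.021, 0.013]
contact_force: [0.8, -0.3, 0.6]
gripper_width: -0.1
grasp_force: 0.0
```

View pics/side2.png

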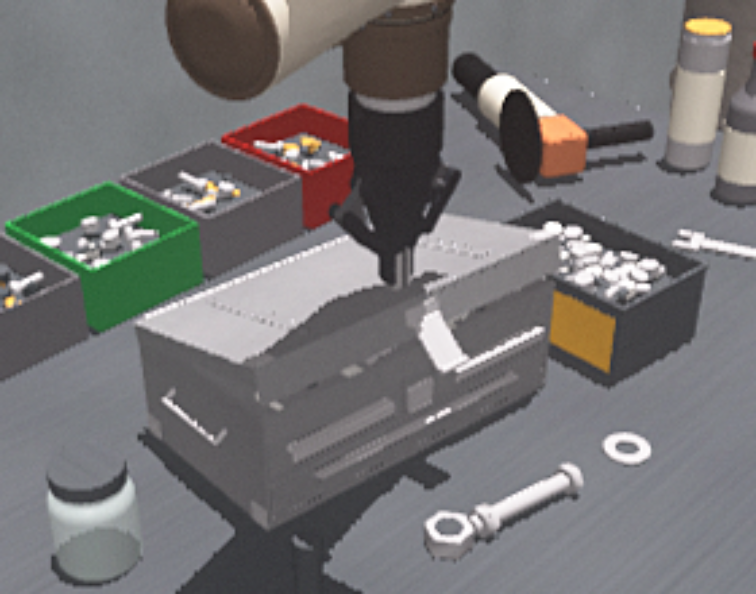

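The lid follows, now at about 0.25 rad, with the catch still out at (440,345). I'll press it the rest of the way down.

```bash
python3 -m handwheel '[{"x":-0.02,"y":0,"z":-0.08,"ax":0,"ay":0,"az":0},{"x":-0.01,"y":0,"z":-0.06,"ax":0,"ay":0,"az":0},{"x":-0.005,"y":0,"z":-0.03,"ax":0,"ay":0,"az":0},{"x":0,"y":0,"z":-0.02,"ax":0,"ay":0,"az":0},{"x":0,"y":0,"z":-0.015,"ax":0,"ay":0,"az":0},{"x":0,"y":0,"z":-0.01,"ax":0,"ay":0,"az":0},{"x":0,"y":0,"z":0,"ax":0,"ay":0,"az":0},{"x":0,"y":0,"z":0,"ax":0,"ay":0,"az":0}]'
```

```text
clock: 13.8
position: [588.3, -61.2, 120.3]
ee_rot: [0.065, 0.998, -0.021, 0.013]
contact_force: [0.7, 1.2, 5.7]
gripper_width: 0.0
grasp_force: 2.7
```

```bash
python3 -m handwheel '[{"x":0,"y":0,"z":-0.01,"ax":0,"ay":0,"az":0},{"x":0,"y":0,"z":-0.01,"ax":0,"ay":0,"az":0},{"x":0,"y":0,"z":0,"ax":0,"ay":0,"az":0},{"x":0,"y":0,"z":0,"ax":0,"ay":0,"az":0},{"x":0,"y":0,"z":0,"ax":0,"ay":0,"az":0},{"x":0,"y":0,"z":0,"ax":0,"ay":0,"az":0},{"x":0,"y":0,"z":0,"ax":0,"ay":0,"az":0},{"x":0,"y":0,"z":0,"ax":0,"ay":0,"az":0}]'
```

```text
clock: 14.6
position: [588.4, -61.1, 120.0]
ee_rot: [0.065, 0.998, -0.021, 0.013]
contact_force: [-7.3, 4.4, 21.8]
gripper_width: -0.2
grasp_force: 11.1
```

The lid is on its stop. Now the catch: rise, back out, tilt about 18° and come down in front of it.

```bash
python3 -m handwheel '[{"x":0,"y":0,"z":0.15,"ax":0,"ay":0,"az":0},{"x":0,"y":0,"z":0.2,"ax":0,"ay":0,"az":0},{"x":-0.1,"y":0.01,"z":0.1,"ax":0,"ay":0,"az":0},{"x":-0.18,"y":0.02,"z":0,"ax":-0.008,"ay":-0.067,"az":0},{"x":-0.18,"y":0.02,"z":0,"ax":-0.008,"ay":-0.067,"az":0},{"x":-0.03,"y":0,"z":0,"ax":-0.008,"ay":-0.067,"az":0},{"x":0,"y":0,"z":0,"ax":0,"ay":0,"az":0},{"x":0,"y":0,"z":0,"ax":0,"ay":0,"az":0}]'
python3 - <<'E'
from h import *
s=arm.read_state(); print(s["position"],R.from_quat(s["ee_rot"]).as_matrix().round(3),s["joints"].round(2))
import cv2
im=arm.get_image("top"); cv2.imwrite("pics/top2.png",cv2.resize(im[110:300,200:470,::-1],None,fx=2.9,fy=2.9))
E
```

```text
clock: 15.4
position: [488.2, -51.7, 204.9]
ee_rot: [0.067, 0.983, -0.03, 0.169]
contact_force: [2.3, 0.9, 0.1]
gripper_width: -0.3
grasp_force: 0.0
[488.23314882 -51.67330169 204.91569538] [[-0.934  0.143  0.328]
 [ 0.123  0.989 -0.081]
 [-0.336 -0.035 -0.941]] [ 0.32  0.02 -0.71  0.34 -0.58 -2.29]
```

View pics/top2.png

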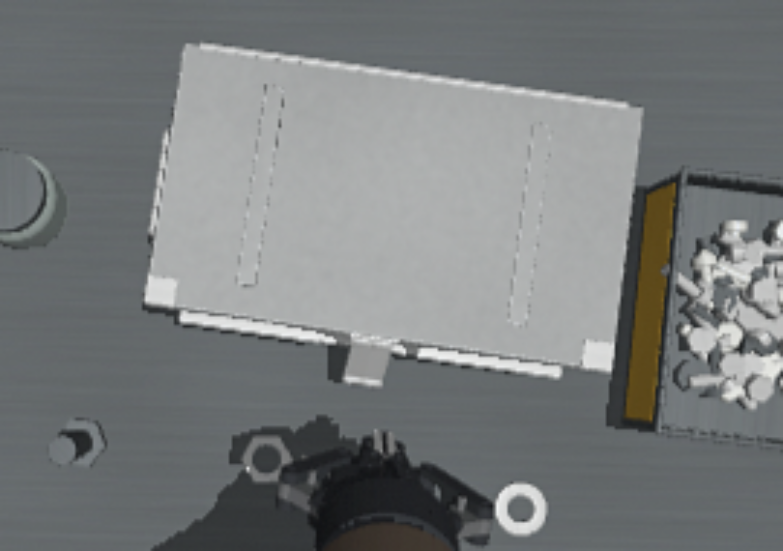

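The lid is level and the drawers are home. The catch sticks out with its free edge at crop (364,380), directly ahead of the fingers at (380,440). I'll descend to catch height.

```bash
python3 -c "
from h import *
print(ray('top',(200+364/2.9,110+380/2.9),63))"; python3 -m handwheel '[{"x":0,"y":-0.005,"z":-0.2,"ax":0,"ay":0,"az":0},{"x":0,"y":-0.005,"z":-0.2,"ax":0,"ay":0,"az":0},{"x":0,"y":0,"z":-0.2,"ax":0,"ay":0,"az":0},{"x":0,"y":0,"z":-0.12,"ax":0,"ay":0,"az":0},{"x":0.02,"y":0,"z":0,"ax":0,"ay":0,"az":0},{"x":0.02,"y":0,"z":0,"ax":0,"ay":0,"az":0},{"x":0,"y":0,"z":0,"ax":0,"ay":0,"az":0},{"x":0,"y":0,"z":0,"ax":0,"ay":0,"az":0}]'
```

```text
[527.9017764  -55.04276797  63.        ]
clock: 16.25
position: [504.8, -54.4, 94.5]
ee_rot: [0.069, 0.984, -0.032, 0.161]
contact_force: [0.1, -0.4, 0.2]
gripper_width: -0.1
grasp_force: 0.0
```

```bash
python3 - <<'E'
from h import *
s=arm.read_state(); print(R.from_quat(s["ee_rot"]).as_matrix().round(3),s["joints"].round(2))
E
python3 -m handwheel '[{"x":-0.03,"y":0.005,"z":0,"ax":0.005,"ay":0.04,"az":0},{"x":0,"y":0,"z":-0.04,"ax":0.005,"ay":0.04,"az":0},{"x":0,"y":0,"z":-0.06,"ax":0,"ay":0,"az":0},{"x":0,"y":0,"z":-0.05,"ax":0,"ay":0,"az":0},{"x":0,"y":0,"z":0,"ax":0,"ay":0,"az":0},{"x":0,"y":0,"z":0,"ax":0,"ay":0,"az":0},{"x":0,"y":0,"z":0,"ax":0,"ay":0,"az":0},{"x":0,"y":0,"z":0,"ax":0,"ay":0,"az":0}]'
```

```text
[[-0.939  0.145  0.313]
 [ 0.125  0.989 -0.084]
 [-0.322 -0.04  -0.946]] [ 0.17  0.21 -0.95  0.91 -0.17 -2.76]
clock: 17.05
position: [506.8, -63.7, 69.4]
ee_rot: [0.071, 0.989, -0.038, 0.126]
contact_force: [0.9, -0.6, -0.3]
gripper_width: -0.5
grasp_force: 0.0
```

```bash
python3 -m handwheel '[{"x":-0.02,"y":0.01,"z":0,"ax":0.005,"ay":0.04,"az":0},{"x":-0.02,"y":0.02,"z":0,"ax":0.003,"ay":0.03,"az":0},{"x":0,"y":0.02,"z":0,"ax":0,"ay":0,"az":0},{"x":0,"y":0,"z":-0.02,"ax":0,"ay":0,"az":0},{"x":0,"y":0,"z":-0.02,"ax":0,"ay":0,"az":0},{"x":0,"y":0,"z":0,"ax":0,"ay":0,"az":0},{"x":0,"y":0,"z":0,"ax":0,"ay":0,"az":0},{"x":0,"y":0,"z":0,"ax":0,"ay":0,"az":0}]'
python3 - <<'E'
from h import *
s=arm.read_state(); print(R.from_quat(s["ee_rot"]).as_matrix().round(3),s["joints"].round(2))
E
```

```text
clock: 17.85
position: [500.2, -57.6, 61.3]
ee_rot: [0.07, 0.994, -0.04, 0.079]
contact_force: [0.5, 0.6, 0.2]
gripper_width: 0.2
grasp_force: 0.0
[[-0.978  0.146  0.152]
 [ 0.134  0.987 -0.09 ]
 [-0.163 -0.068 -0.984]] [ 0.27  0.32 -0.74  0.33 -0.41 -2.28]
```

```bash
python3 -m handwheel '[{"x":0.03,"y":0.004,"z":0,"ax":0,"ay":0,"az":0},{"x":0.03,"y":0.004,"z":0,"ax":0,"ay":0,"az":0},{"x":0.03,"y":0,"z":0,"ax":0,"ay":0,"az":0},{"x":0.03,"y":0,"z":0,"ax":0,"ay":0,"az":0},{"x":0.03,"y":-0.003,"z":0,"ax":0,"ay":0,"az":0},{"x":0.02,"y":-0.003,"z":0,"ax":0,"ay":0,"az":0},{"x":0.015,"y":-0.003,"z":0,"ax":0,"ay":0,"az":0},{"x":0.01,"y":0,"z":0,"ax":0,"ay":0,"az":0}]'
```

```text
clock: 18.65
position: [539.2, -57.7, 61.0]
ee_rot: [0.07, 0.994, -0.04, 0.079]
contact_force: [-2.1, -0.4, -0.4]
gripper_width: -0.1
grasp_force: 0.7
```

```bash
python3 -m handwheel '[{"x":0.01,"y":0,"z":0,"ax":0,"ay":0,"az":0},{"x":0.01,"y":0,"z":0,"ax":0,"ay":0,"az":0},{"x":0.01,"y":0,"z":0,"ax":0,"ay":0,"az":0},{"x":0,"y":0,"z":0,"ax":0,"ay":0,"az":0},{"x":0,"y":0,"z":0,"ax":0,"ay":0,"az":0},{"x":0,"y":0,"z":0,"ax":0,"ay":0,"az":0},{"x":0,"y":0,"z":0,"ax":0,"ay":0,"az":0},{"x":0,"y":0,"z":0,"ax":0,"ay":0,"az":0}]'
```

```text
clock: 19.45
position: [544.5, -57.7, 61.1]
ee_rot: [0.07, 0.994, -0.04, 0.079]
contact_force: [-5.8, 0.5, 1.4]
gripper_width: 0.1
grasp_force: 2.7
```

```bash
python3 -m handwheel '[{"x":0.01,"y":0,"z":0,"ax":0,"ay":0,"az":0},{"x":0.01,"y":0,"z":0,"ax":0,"ay":0,"az":0},{"x":0,"y":0,"z":0,"ax":0,"ay":0,"az":0},{"x":0,"y":0,"z":0,"ax":0,"ay":0,"az":0},{"x":0,"y":0,"z":0,"ax":0,"ay":0,"az":0},{"x":0,"y":0,"z":0,"ax":0,"ay":0,"az":0},{"x":0,"y":0,"z":0,"ax":0,"ay":0,"az":0},{"x":0,"y":0,"z":0,"ax":0,"ay":0,"az":0}]'
```

```text
clock: 20.25
position: [544.9, -58.2, 60.7]
ee_rot: [0.071, 0.994, -0.041, 0.075]
contact_force: [-15.1, 5.7, 10.2]
gripper_width: 0.2
grasp_force: 7.9
```

It's firmly on the stop. I'll back away along the chest's -x, rise and check.

```bash
python3 -m handwheel '[{"x":-0.03,"y":0.003,"z":0,"ax":0,"ay":0,"az":0},{"x":-0.1,"y":0.01,"z":0,"ax":0,"ay":0,"az":0},{"x":-0.15,"y":0.015,"z":0.05,"ax":0,"ay":0,"az":0},{"x":-0.05,"y":0,"z":0.15,"ax":0,"ay":0,"az":0},{"x":0,"y":-0.1,"z":0.2,"ax":0,"ay":0,"az":0},{"x":0,"y":-0.2,"z":0.1,"ax":0,"ay":0,"az":0},{"x":0,"y":-0.22,"z":0,"ax":0,"ay":0,"az":0},{"x":0,"y":-0.22,"z":0,"ax":0,"ay":0,"az":0}]'
python3 -m handwheel '[{"x":-0.05,"y":-0.22,"z":0,"ax":0,"ay":0,"az":0},{"x":-0.05,"y":-0.22,"z":0,"ax":0,"ay":0,"az":0},{"x":0,"y":0,"z":0,"ax":0,"ay":0,"az":0},{"x":0,"y":0,"z":0,"ax":0,"ay":0,"az":0},{"x":0,"y":0,"z":0,"ax":0,"ay":0,"az":0},{"x":0,"y":0,"z":0,"ax":0,"ay":0,"az":0},{"x":0,"y":0,"z":0,"ax":0,"ay":0,"az":0},{"x":0,"y":0,"z":0,"ax":0,"ay":0,"az":0}]'
python3 - <<'E'
from h import *
import cv2
a=arm.get_image("side")[130:280,200:400,::-1]; b=arm.get_image("top")[110:300,200:460,::-1]
cv2.imwrite("pics/end.png",np.hstack([cv2.resize(a,(400,300)),cv2.resize(b,(400,300))]))
x=np.load("x.npy"); print(proj("side",chest(x,[-105,0,52])),proj("top",chest(x,[-105,0,52])))
E
```

```text
clock: 21.05
position: [486.2, -201.3, 164.1]
ee_rot: [0.069, 0.993, -0.04, 0.084]
contact_force: [0.7, 1.1, -0.1]
gripper_width: -0.2
grasp_force: 0.0
clock: 21.85
position: [463.9, -287.1, 161.5]
ee_rot: [0.069, 0.994, -0.04, 0.08]
contact_force: [0.3, -0.7, -1.0]
gripper_width: 0.1
grasp_force: 0.0
[[317.75891413 212.02340087]] [[326.23914994 229.22660436]]
```

View pics/end.png

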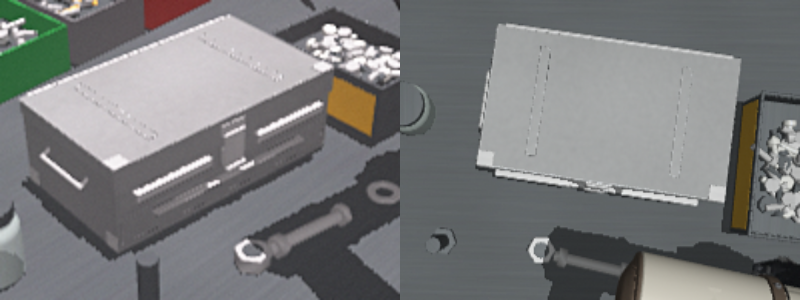

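The final picture shows the lid level, both lips tight against the front and the catch hanging flat at (234,150) in the side half. The bystanders haven't moved and the arm is clear, so I'm handing in.

```bash
python3 -c "
from bench import arm
print(arm.job_done())"
```

```text
the job is handed in; nothing more can be done
None
```

The chest is shut: both drawers, the lid and then the catch were each pushed to a firm stop in that order. The last picture shows the loose things apparently where they were and the arm clear, and I handed the job in at about 22 s; the hand-in returned no verdict.

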